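Load the basket bases into the sound spring magazine

TASK

One of the two spring magazines for the hole punch is gummed up with glue. Before you load one, try it empty: push its orange follower down through most of its travel and let it go; use the magazine whose follower springs right back up, and put no board in the one that stays down. Then load both plain plywood basket bases flat into the sound one, one after the other, pressing each down against the spring until it is held under both end catches; leave the red painted base and the other things on the table alone.

Things in the scene. Friction and masses are not known exactly. Their poses are not given: they have to be found in the camera images.
- mag_p: magazine P: spring-lift stock magazine fixed on the mat (P and Q look alike). Origin: centre of the underside of its foot plate, 100 mm (x) by 220 mm (y) by 8 mm; z up, y along the boards' long side. Four aluminium corner angles form a 63 (x) by 123 (y) mm well, straight up to z = 96 mm, flared outward to 104 mm. The long sides (+x, -x) are open for |y| < 42 mm: room for fingers beside a board
- mag_q: magazine Q: the same kind of magazine, with the same sizes and axes as magazine P
- mag_p_plate (a point): centre of the orange follower plate's top, magazine P; moves with it. Plate 46 mm (x) by 100 mm (y), narrower than the boards, between the corner angles; its top is 79 mm above the magazine's origin when up, 47 mm at the bottom
- mag_p_catch (a point): on the magazine P centre line, 80 mm above its origin: level of the flat undersides of its two steel catch bolts, one sprung bolt in a blue housing (top 98 mm up, black pull knob out to |y| = 109 mm) at each short end, reaching 5 mm over a board's end. Once a board's top is below this level both bolts snap out over it; press about 3 mm below to be sure
- mag_p_bevel (a point): on the magazine P centre line, 92 mm above its origin: a board let go level between the corner angles rests here with its underside, on the bevels of the two catch bolts. Pressed down in its middle (about 5 to 10 N) it pushes the bolts aside, then pushes the follower, or the board below, down ahead of it
- mag_q_plate (a point): centre of the orange follower plate's top, magazine Q; moves with it. Plate 46 mm (x) by 100 mm (y), narrower than the boards, between the corner angles; its top is 79 mm above the magazine's origin when up, 47 mm at the bottom
- mag_q_catch (a point): on the magazine Q centre line, 80 mm above its origin: level of the flat undersides of its two steel catch bolts, one sprung bolt in a blue housing (top 98 mm up, black pull knob out to |y| = 109 mm) at each short end, reaching 5 mm over a board's end. Once a board's top is below this level both bolts snap out over it; press about 3 mm below to be sure
- mag_q_bevel (a point): on the magazine Q centre line, 92 mm above its origin: a board let go level between the corner angles rests here with its underside, on the bevels of the two catch bolts. Pressed down in its middle (about 5 to 10 N) it pushes the bolts aside, then pushes the follower, or the board below, down ahead of it
- follower_p (a joint): how far magazine P's follower is down, m: 0 = up, 0.032 = bottom. A sound one pushes up with 4 N (top) to 9 N (bottom) and springs right back when let go; a binding one takes up to 18 N to push and stays where pushed. One board under the catches: about 0.007; two: about 0.015
- follower_q (a joint): how far magazine Q's follower is down, m: 0 = up, 0.032 = bottom. A sound one pushes up with 4 N (top) to 9 N (bottom) and springs right back when let go; a binding one takes up to 18 N to push and stays where pushed. One board under the catches: about 0.007; two: about 0.015
- board_1_center (a point): plain plywood basket base: flat light-brown board 60 mm (x) by 120 mm (y), 8 mm thick, small dark weaving holes round its edge, 30 to 65 g, lying flat on the mat, either of the two. The point is its centre, 4 mm above its underside. Half a turn makes no difference
- board_2_center (a point): plain plywood basket base: flat light-brown board 60 mm (x) by 120 mm (y), 8 mm thick, small dark weaving holes round its edge, 30 to 65 g, lying flat on the mat, either of the two. The point is its centre, 4 mm above its underside. Half a turn makes no difference
- painted_board_center (a point): a base of the same size painted red, to be left where it is; the point is its centre
- mat: the white gridded cutting mat, 620 mm (x) by 940 mm (y), 3 mm thick, fixed; its origin is under its centre at table height. Magazines and boards lie on it, so their undersides are 3 mm above the table
- clip_pink: a pink plastic clip about 75 mm long and 12 mm high, lying on the mat, a bystander; origin under its middle
- clip_yellow: a yellow plastic clip about 75 mm long and 12 mm high, lying on the mat, a bystander; origin under its middle
- clip_green: a pale green plastic clip about 75 mm long and 12 mm high, lying on the mat, a bystander; origin under its middle
- glue: a white glue bottle with a red cap, 54 mm wide and about 140 mm high, standing beyond the magazines, a bystander; origin under its centre
- awl: an awl with a dark red handle, 150 mm long, lying beyond the magazines, a bystander; origin under the neck where handle and spike meet
- scissors: scissors with orange handles, about 175 mm long, lying beyond the magazines, a bystander; origin under the pivot
- phone: a pale phone, 72 by 148 by 10 mm, lying on the table at the robot's left, a bystander; origin under its centre
- board_1: the same plywood base as board_1_center, but with its origin at the centre of its underside
- board_2: the same plywood base as board_2_center, but with its origin at the centre of its underside
There are look-alikes about, which are no part of the job. Leave any purple look-alike of the board_1 alone.

How it is judged:
On the way, in this order (a step that is already met when the one before it is completed fails the run):
1. the sound magazine's follower is pushed at least 20 mm down while it is empty (value of joint follower_p above 0.02 m and horizontal distance between each of board_1_center, board_2_center and mag_p above 0.08 m), for 0.05 s.
2. it is let go and springs back up (value of joint follower_p below 0.003 m and contact force between the fingers and mag_p below 0.1 N and horizontal distance between each of board_1_center, board_2_center and mag_p above 0.08 m), for 0.1 s.
3. a first plain base is held under both catches of the sound magazine, alone (value of joint follower_p between 0.005 and 0.0095 m and ((x of board_1_center in the frame of mag_p between -0.004 and 0.004 m and y of board_1_center in the frame of mag_p between -0.004 and 0.004 m and z of board_1_center in the frame of mag_p between 0.066 and 0.0785 m and angle between the y axis of board_1_center and the y axis of mag_p, either way round below 0.08 rad and angle between board_1_center's own z axis and vertical below 0.06 rad and horizontal distance between board_2_center and mag_p above 0.08 m) or (x of board_2_center in the frame of mag_p between -0.004 and 0.004 m and y of board_2_center in the frame of mag_p between -0.004 and 0.004 m and z of board_2_center in the frame of mag_p between 0.066 and 0.0785 m and angle between the y axis of board_2_center and the y axis of mag_p, either way round below 0.08 rad and angle between board_2_center's own z axis and vertical below 0.06 rad and horizontal distance between board_1_center and mag_p above 0.08 m)) and contact force between the fingers and mag_p below 0.1 N and contact force between the fingers and board_1 below 0.1 N and contact force between the fingers and board_2 below 0.1 N), for 0.2 s.
At the end, for the whole second after the job is handed in: Both plain bases lie flat and at rest in the sound magazine, one on the other, within 4 mm of its centre lines, turned under 4.6 degrees and tilted under 3.4 degrees from it, both below its end catches (follower 12.5 to 18 mm down); the other magazine holds no board and nothing else has shifted (x of board_1_center in the frame of mag_p between -0.004 and 0.004 m and y of board_1_center in the frame of mag_p between -0.004 and 0.004 m and z of board_1_center in the frame of mag_p between 0.06 and 0.0785 m and angle between the y axis of each of board_1_center, board_2_center and the y axis of mag_p, either way round below 0.08 rad and angle between each of board_1_center, board_2_center's own z axis and vertical below 0.06 rad and x of board_2_center in the frame of mag_p between -0.004 and 0.004 m and y of board_2_center in the frame of mag_p between -0.004 and 0.004 m and z of board_2_center in the frame of mag_p between 0.06 and 0.0785 m and value of joint follower_p between 0.0125 and 0.018 m and linear speed of each of board_1, board_2 below 0.02 m/s); the robot touches nothing.
It fails at once if a base is put into the magazine that binds ((horizontal distance between board_1_center and mag_q below 0.04 m and z of board_1_center in the frame of mag_q below 0.105 m) or (horizontal distance between board_2_center and mag_q below 0.04 m and z of board_2_center in the frame of mag_q below 0.105 m) or (horizontal distance between painted_board_center and mag_q below 0.04 m and z of painted_board_center in the frame of mag_q below 0.105 m)).
It fails at once if the red painted base is shifted by more than 20 mm (distance of painted_board_center from where it was at the start of the episode above 0.02 m).
It fails at once if another thing on the table is shifted by more than 30 mm (distance of any of clip_pink, clip_yellow, clip_green, glue, awl, scissors, phone from where it was at the start of the episode above 0.03 m).
It also fails if it takes over 72 s, if anything falls off the work surface, if the arm or the gripper's body presses on something with over 40 N, if the wrist force passes 120 N, or if a joint passes its speed limit or range.

ROBOT

A 6-joint arm with a two-finger parallel gripper is mounted at the origin on the work surface. World frame = base frame: x ahead of the robot, y to its left, z up, the work surface at z = 0. Lengths are in m, angles in rad, forces in N, time in s.
With the tool pointing down it reaches from about 0.375 to 0.9 m from the base axis. Payload 3.1 kg.
Tool frame: the origin (TCP) lies on the front face of the gripper's body, between the roots of the fingers; the fingertips stand 73 mm ahead of it and the grasp point (between the pads) lies 54 mm ahead of it (manip.tips_ahead is the distance from the TCP to the fingertips, in m); z points along the fingers, y is the line along which they close (so a half turn about z gives the same grasp; the last joint's range is limited). The gripper opens to 85 mm and grips with 20 to 120 N. Pads are 22 mm wide; open, the fingers measure 114 mm over their backs; the gripper's body (76 mm by 85 mm) begins 54 mm behind the grasp point. The pads swing forward as they close: fully open they stand 13 mm farther back than shut.
Start: joints at [-1.317, 0.527, 1.433, -0, 1.181, -0.178], TCP at [0.262, -0.568, 0.304] pointing down, gripper open.
Joint ranges: [-3.08, 3.08], [-0.75, 2.2], [0.22, 2.44], [-1.43, 4.57], [0, 2.65], [-2.85, 2.85]. Speed limits (rad/s): [2.79, 2.79, 3.14, 3.14, 3.14, 3.14].

INTERFACE

Orientations are given as a unit quaternion [x, y, z, w].
In Python, from station import sense, eyes, workorder, manip gives the robot as it stands.
- The arm moves only by the shell command python3 -m inch 'ROWS' [OPENING] [FORCE]. ROWS is JSON, a list of rows, each an object of numbers: "dx", "dy", "dz": the shift along the tool's x, y, z in cm; "wx", "wy", "wz": the turn, a rotation vector about the tool's x, y, z in degrees. In form: [{"dx": .., "dy": .., "dz": .., "wx": .., "wy": .., "wz": ..}, ...]. A call has 1 to 10 rows; each row shifts and turns the commanded pose from where the row before left it, along the tool's axes as they then stand; what a row does not reach is not made up. A row lasts 1/8 s, in which the tool goes at most 62.5 mm and 10.7 degrees, less where a joint would pass 70% of its speed; a pose out of reach is approached as far as the arm can. A call with a gripper value outside its range is refused whole. OPENING is the opening, from 0 (shut) to 1 (fully open), set as the call begins (- or left out, the last holds). The fingers move at their own pace and stop on an object; FORCE is the grip in N (left out, the last holds). Time passes only in rows, so rows that do not move let the fingers close. It gives the time, the measured TCP pose, the force, the opening and the grip force at its end, in the units of the state.
- sense(): the state, without advancing time (a new reading comes with each control period).
- eyes.snapshot(name): name is "side" or "top"; returns the picture (480x640x3 uint8, red, green, blue); there is no depth.
- eyes.camera_params(name): a dict with "fx", "fy", "cx", "cy" (pixels), "D" ([k1, k2, p1, p2, k3] as OpenCV has them; the pictures are not rectified), "rvec" (rotation vector, rad) and "tvec" (3), from world to camera coordinates, as OpenCV has them. Camera axes: x right, y down, z forward; pixel columns grow to the right and rows downward; lengths in m; the calibration is good to about 2 mm. A picture is of the moment at which its call begins. camera_params takes no time and is no camera call.
- workorder.sign_off(): hands the job in; it is judged then, once.
The state is a dict: "t": time; "q": joint angles; "qd": joint speeds; "tau": joint torques, N m; "tcp_pos": TCP position; "tool_rot": TCP orientation; "force": force on the tool from outside, world axes, zero at the start; "ft_torque": the same for the moment, N m; "finger_gap": opening from 0.0 (shut) to 1.0 (fully open); "gripper_force": force on a finger pad.
Only numpy, scipy, OpenCV 4.12 (cv2) and the standard library are available. Lean on these libraries where they do the work, as an engineer would, in place of code of your own. Each camera call takes 0.05 s, during which the arm holds its last target. There are 200 camera calls.

## Working session

There is one attempt and no reset: what is moved stays moved. The work goes in short steps, Python scripts to look and compute and a shell command to move; the robot and the scene stay as the last step left them, time stands still between calls to the robot, and variables do not carry over. Pictures are saved under pics/ and viewed, at most 10 in all, crops included, and the job is handed in when it is done.

```bash
mkdir -p pics; ls; python3 - <<'E'
from station import sense, eyes, workorder, manip
import cv2,numpy as np
for n in("side","top"):
    im=eyes.snapshot(n);cv2.imwrite(f"pics/{n}0.png",im[:,:,::-1])
    p=eyes.camera_params(n);R=cv2.Rodrigues(np.array(p["rvec"]))[0];print(n,p,(-R.T@np.array(p["tvec"]).ravel()))
s=sense();print({k:np.round(v,3) for k,v in s.items()})
E
```

```text
pics
side {'fx': 603.0381352968286, 'fy': 603.0381352968286, 'cx': 314.4992033001311, 'cy': 237.3941756990317, 'D': array([-0.10698695,  0.        ,  0.        ,  0.        ,  0.        ]), 'rvec': array([ 0.42855254, -2.74240533,  1.15656611]), 'tvec': array([0.52924526, 0.11924022, 1.34606092])} [0.21613523 0.99930169 1.02999052]
top {'fx': 562.7570004647952, 'fy': 562.7570004647952, 'cx': 327.52694763649913, 'cy': 242.1991421088094, 'D': array([0.00372716, 0.        , 0.        , 0.        , 0.        ]), 'rvec': array([ 2.12602646, -2.10260173,  0.17619895]), 'tvec': array([0.09024207, 0.53251125, 1.46184285])} [0.25109575 0.06391173 1.53673764]
{'t': np.float64(0.1), 'q': array([-1.317,  0.528,  1.434, -0.   ,  1.181, -0.178]), 'qd': array([ 0.001, -0.002, -0.004,  0.002,  0.   , -0.   ]), 'tau': array([-1.0000e-03, -4.4330e+01, -1.7859e+01, -0.0000e+00,  4.0000e-03,
        0.0000e+00]), 'tcp_pos': array([ 0.261, -0.567,  0.303]), 'tool_rot': array([ 0.977,  0.214, -0.   , -0.001]), 'force': array([ 0.541, -0.079, -0.169]), 'ft_torque': array([ 0.007,  0.012, -0.004]), 'gripper_force': np.float64(0.0), 'finger_gap': np.float64(1.0)}
```

View pics/top0.png

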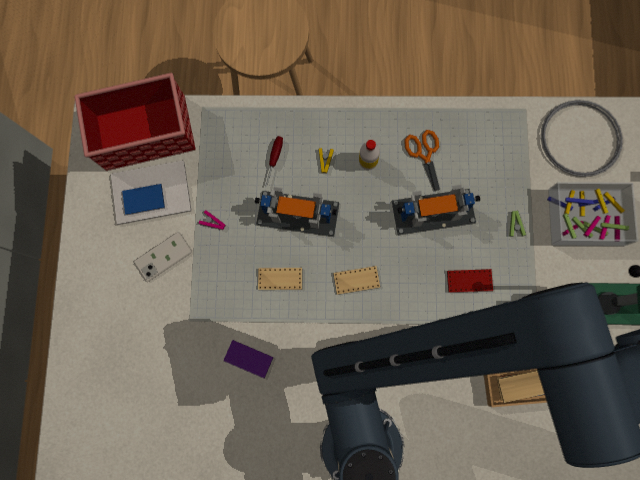

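View pics/side0.png

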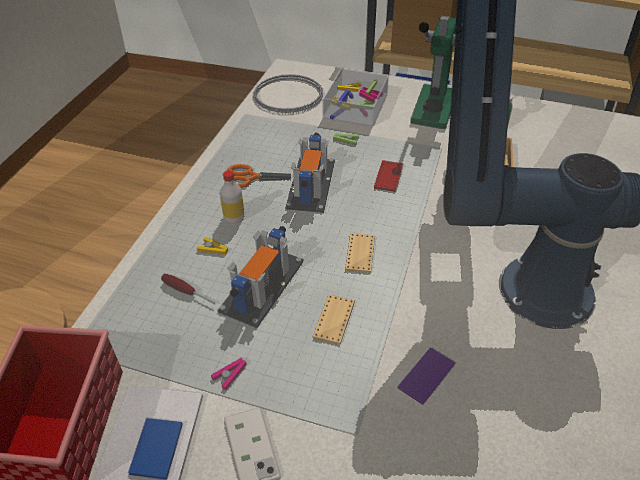

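The plain boards are at top px (280,279) and (357,281). Look-alikes are the red base at (470,281) and the purple one at (248,359), plus a wooden thing in the tray at (515,388). The magazines are at (297,212) and (436,208). I'll take the two light-brown ones with dark holes.

```bash
cat > h.py <<'E'
from station import sense, eyes, workorder, manip
import cv2,numpy as np
from scipy.spatial.transform import Rotation as Ro
def cam(n):
    p=eyes.camera_params(n);K=np.array([[p["fx"],0,p["cx"]],[0,p["fy"],p["cy"]],[0,0,1]])
    return K,np.array(p["D"]),np.array(p["rvec"]),np.array(p["tvec"])
def toplane(n,px,z):
    K,D,r,t=cam(n);R=cv2.Rodrigues(r)[0];c=-R.T@t
    u=cv2.undistortPoints(np.array(px,float).reshape(-1,1,2),K,D).reshape(-1,2)
    d=np.c_[u,np.ones(len(u))]@R
    return (c+d*((z-c[2])/d[:,2])[:,None])[:,:2]
def proj(n,P):
    K,D,r,t=cam(n);return cv2.projectPoints(np.array(P,float).reshape(-1,1,3),r,t,K,D)[0].reshape(-1,2)
def rects(n,im,lo,hi,z,amin=200):
    hsv=cv2.cvtColor(im,cv2.COLOR_RGB2HSV);m=cv2.inRange(hsv,lo,hi)
    m=cv2.morphologyEx(m,cv2.MORPH_CLOSE,np.ones((3,3)))
    out=[]
    for c in cv2.findContours(m,cv2.RETR_EXTERNAL,cv2.CHAIN_APPROX_NONE)[0]:
        if cv2.contourArea(c)<amin: continue
        w=toplane(n,c.reshape(-1,2),z).astype(np.float32)
        (x,y),(a,b),th=cv2.minAreaRect((w*1000))
        if a>b: a,b,th=b,a,th-90   # th = direction of short side vs x
        th=(th+90)%180-90
        out.append((np.round([x,y,a,b,th],1),c.reshape(-1,2).mean(0).round()))
    return out
E
python3 - <<'E'
from h import *
for n in("top","side"):
    im=cv2.imread(f"pics/{n}0.png")[:,:,::-1].copy()
    print(n)
    print("orange");[print(r) for r in rects(n,im,(5,190,120),(16,255,255),.082)]
    print("board");[print(r) for r in rects(n,im,(10,50,120),(24,160,255),.011) if .2<r[0][0]/1000<.7]
    print("foot");[print(r) for r in rects(n,im,(0,0,0),(180,255,70),.011) if .3<r[0][0]/1000<.8]
a=cv2.imread("pics/top0.png")[160:310,220:500];cv2.imwrite("pics/c1.png",cv2.resize(a,None,fx=2.8,fy=2.8,interpolation=cv2.INTER_CUBIC))
E
```

```text
top
orange
(array([621.1, 182.4,  44.3,  96.7,  -8.5]), array([295., 207.]))
(array([ 628.8, -195.4,   44.3,   96. ,    9.4]), array([438., 205.]))
(array([ 802.5, -157.5,   84.7,   87.2,  -26. ]), array([423., 146.]))
board
(array([438.4, 227.2,  60.5, 118.6,   0.6]), array([280., 278.]))
(array([436.5,  16.9,  61.3, 119.5,   9.8]), array([356., 280.]))
foot
(array([623. , 190.1, 106.3, 236.1,  -8.4]), array([293., 209.]))
(array([ 630.2, -196.3,  102.4,  223.4,    9.5]), array([432., 212.]))
(array([355.2, 927.2, 162.8, 891. ,  90. ]), array([ 27., 313.]))
(array([794.2, 632.7,  52.3, 298.3,  14.2]), array([142., 152.]))
side
orange
(array([622.2, 181.9,  44. ,  94.9,  -8.3]), array([259., 262.]))
(array([ 630.9, -195.9,   43.9,   95.5,    9.2]), array([310., 160.]))
board
(array([439.3, 228.5,  59.2, 124.6,   1.2]), array([333., 319.]))
(array([436.9,  20.7,  59.5, 125.4,   9.9]), array([360., 252.]))
(array([ 529.7, -934.4,   75.9,  201.1,  -89.4]), array([407.,  61.]))
foot
(array([622.9, 185. , 104.9, 219.6,  -8.3]), array([259., 292.]))
(array([ 622.8, -152.5,   99. ,  145.9,    9.5]), array([307., 198.]))
(array([  700.8, -1127.4,    34.2,   615.3,    12.7]), array([370.,  35.]))
```

View pics/c1.png

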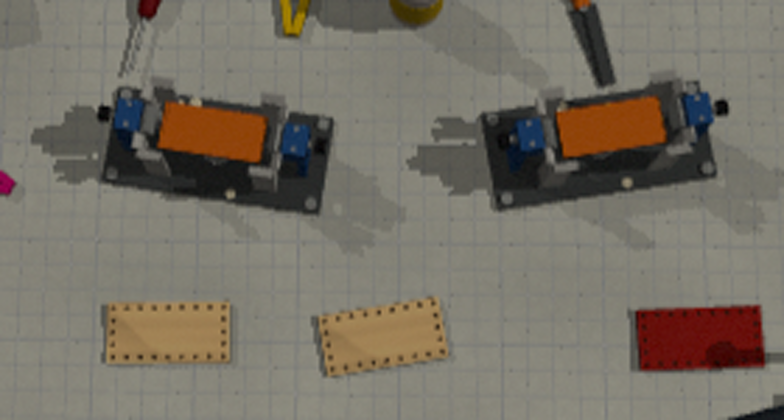

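The crop confirms the two plain boards and both magazines, with the plates up. Estimates: magazine L (0.6215, 0.182, −8.4°), magazine R (0.630, −0.196, +9.4°), board 1 (0.4385, 0.2275, 0.7°), board 2 (0.4365, 0.017, 9.8°). The sizes match the ones given. I'll try magazine R first since it is nearest, with the gripper shut.

```bash
cat >> h.py <<'E'
def go(x,y,z,phi):
    "remaining shift (cm, tool axes, shift first) and turn (deg) to TCP x,y,z, tool x at yaw phi, pointing down"
    s=sense();R=Ro.from_quat(s["tool_rot"]);d=R.inv().apply(np.array([x,y,z])-s["tcp_pos"])*100
    T=Ro.from_euler("z",phi,degrees=True)*Ro.from_euler("x",180,degrees=True)
    w=(R.inv()*T).as_rotvec(degrees=True)
    print("t",round(float(s["t"]),2),"tcp",np.round(s["tcp_pos"],4),"F",np.round(s["force"],1),"gap",round(float(s["finger_gap"]),3),"shift",d.round(2),"turn",w.round(1))
E
python3 -m inch '[{"dx":4.9,"dy":-1.84},{"dx":4.9,"dy":-1.84},{"dx":4.9,"dy":-1.84},{"dx":4.9,"dy":-1.84},{"dx":4.9,"dy":-1.84},{"dx":4.9,"dy":-1.84},{"dx":4.9,"dy":-1.84},{"dx":4.9,"dy":-1.84},{"dx":4.9,"dy":-1.84},{"dx":4.9,"dy":-1.84}]' 0 40
python3 -m inch '[{"wz":-10.6,"dz":0.8},{"wz":-10.6,"dz":0.8},{"wz":-10.6,"dz":0.8},{"wz":-10.6,"dz":0.8},{"wz":-10.6,"dz":0.8},{"wz":-10.6,"dz":0.8},{"wz":-10.6,"dz":0.8},{}]'
python3 -c "
from h import *
print(manip.tips_ahead)
go(.630,-.196,.175,99.4)"
```

```text
0.0726
t 0.1 tcp [ 0.2615 -0.5671  0.3031] F [ 0.5 -0.1 -0.2] gap 1.0 shift [ 49.   -18.26  12.86] turn [ -0.1  -0.1 -74.7]invalid input at $[0]: expected keys dx, dy, dz, wx, wy, wz
invalid input at $[0]: expected keys dx, dy, dz, wx, wy, wz
```

```bash

python3 -m inch '[{"dx":4.9,"dy":-1.83,"dz":0,"wx":0,"wy":0,"wz":0},{"dx":4.9,"dy":-1.83,"dz":0,"wx":0,"wy":0,"wz":0},{"dx":4.9,"dy":-1.83,"dz":0,"wx":0,"wy":0,"wz":0},{"dx":4.9,"dy":-1.83,"dz":0,"wx":0,"wy":0,"wz":0},{"dx":4.9,"dy":-1.83,"dz":0,"wx":0,"wy":0,"wz":0},{"dx":4.9,"dy":-1.83,"dz":0,"wx":0,"wy":0,"wz":0},{"dx":4.9,"dy":-1.83,"dz":0,"wx":0,"wy":0,"wz":0},{"dx":4.9,"dy":-1.83,"dz":0,"wx":0,"wy":0,"wz":0},{"dx":4.9,"dy":-1.83,"dz":0,"wx":0,"wy":0,"wz":0},{"dx":4.9,"dy":-1.83,"dz":0,"wx":0,"wy":0,"wz":0}]' 0 40
python3 -m inch '[{"dx":0,"dy":0,"dz":1,"wx":0,"wy":0,"wz":-10.6},{"dx":0,"dy":0,"dz":1,"wx":0,"wy":0,"wz":-10.6},{"dx":0,"dy":0,"dz":1,"wx":0,"wy":0,"wz":-10.6},{"dx":0,"dy":0,"dz":1,"wx":0,"wy":0,"wz":-10.6},{"dx":0,"dy":0,"dz":1,"wx":0,"wy":0,"wz":-10.6},{"dx":0,"dy":0,"dz":1,"wx":0,"wy":0,"wz":-10.6},{"dx":0,"dy":0,"dz":1,"wx":0,"wy":0,"wz":-10.6},{"dx":0,"dy":0,"dz":0,"wx":0,"wy":0,"wz":0}]'
python3 -c "
from h import *
go(.630,-.196,.175,99.4)"
```

```text
t: 1.35
tcp_pos: [0.6309, -0.1949, 0.3034]
tool_rot: [0.977, 0.214, -0.0, -0.0]
force: [0.3, -0.1, -0.5]
finger_gap: -0.001
gripper_force: 0.0
t: 2.35
tcp_pos: [0.6292, -0.196, 0.2325]
tool_rot: [0.651, 0.759, -0.0, -0.002]
force: [-0.5, 0.6, 0.2]
finger_gap: 0.0
gripper_force: 0.0
t 2.35 tcp [ 0.6292 -0.196   0.2325] F [-0.5  0.6  0.2] gap 0.0 shift [-0.02  0.09  5.75] turn [-0.2 -0.1 -0.6]
```

```bash

python3 -m inch '[{"dx":0,"dy":0,"dz":2.5,"wx":0,"wy":0,"wz":0},{"dx":0,"dy":0,"dz":2.5,"wx":0,"wy":0,"wz":-0.6},{"dx":0,"dy":0,"dz":1.6,"wx":0,"wy":0,"wz":0},{"dx":0,"dy":0,"dz":0.6,"wx":0,"wy":0,"wz":0},{"dx":0,"dy":0,"dz":0.6,"wx":0,"wy":0,"wz":0}]'
python3 -m inch '[{"dx":0,"dy":0,"dz":0.6,"wx":0,"wy":0,"wz":0},{"dx":0,"dy":0,"dz":0.6,"wx":0,"wy":0,"wz":0},{"dx":0,"dy":0,"dz":0.6,"wx":0,"wy":0,"wz":0},{"dx":0,"dy":0,"dz":0.6,"wx":0,"wy":0,"wz":0},{"dx":0,"dy":0,"dz":0.2,"wx":0,"wy":0,"wz":0},{"dx":0,"dy":0,"dz":0,"wx":0,"wy":0,"wz":0}]'
```

```text
t: 2.98
tcp_pos: [0.6305, -0.1966, 0.1563]
tool_rot: [0.646, 0.763, 0.0, 0.001]
force: [-0.1, -0.9, -0.1]
finger_gap: 0.002
gripper_force: 0.0
t: 3.72
tcp_pos: [0.6306, -0.1966, 0.131]
tool_rot: [0.646, 0.763, 0.0, 0.001]
force: [-1.7, 0.2, 7.4]
finger_gap: -0.003
gripper_force: 3.4
```

7.4 N at about 24 mm down fits the sound spring. I'll let go and look.

```bash

python3 -m inch '[{"dx":0,"dy":0,"dz":-0.8,"wx":0,"wy":0,"wz":0},{"dx":0,"dy":0,"dz":-0.8,"wx":0,"wy":0,"wz":0},{"dx":0,"dy":0,"dz":-0.8,"wx":0,"wy":0,"wz":0},{"dx":0,"dy":0,"dz":-0.8,"wx":0,"wy":0,"wz":0},{"dx":0,"dy":0,"dz":-3,"wx":0,"wy":0,"wz":0},{"dx":0,"dy":0,"dz":-3,"wx":0,"wy":0,"wz":0},{"dx":0,"dy":0,"dz":-3,"wx":0,"wy":0,"wz":0},{"dx":0,"dy":0,"dz":0,"wx":0,"wy":0,"wz":0}]' 1 40
python3 - <<'E'
from h import *
n="side";im=eyes.snapshot(n);cv2.imwrite("pics/s1.png",im[:,:,::-1])
for f in ("side0","s1"):
    i=cv2.imread(f"pics/{f}.png")[:,:,::-1].copy()
    [print(f,r) for r in rects(n,i,(5,190,120),(16,255,255),.082)]
go(.4365,.017,.2,99.8)
a=cv2.imread("pics/s1.png")[90:250,230:430];cv2.imwrite("pics/c2.png",cv2.resize(a,None,fx=3,fy=3))
E
```

```text
t: 4.72
tcp_pos: [0.6306, -0.1968, 0.254]
tool_rot: [0.646, 0.763, 0.0, 0.002]
force: [0.2, -0.4, -0.6]
finger_gap: 1.0
gripper_force: 0.0
side0 (array([622.2, 181.9,  44. ,  94.9,  -8.3]), array([259., 262.]))
side0 (array([ 630.9, -195.9,   43.9,   95.5,    9.2]), array([310., 160.]))
s1 (array([ 630.9, -195.9,   43.9,   95.5,    9.2]), array([310., 160.]))
t 4.78 tcp [ 0.6297 -0.1964  0.2522] F [-0.5 -0.2 -0.4] gap 0.998 shift [ 24.24 -15.52   5.21] turn [ 0.   0.  -0.3]
```

View pics/c2.png

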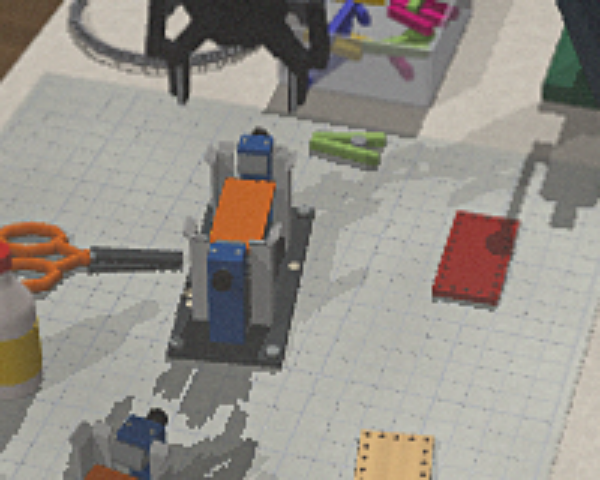

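The follower is back at the same pixels (310,160), so magazine R is the sound one (P). Next is board 2.

```bash

python3 -m inch '[{"dx":4.85,"dy":-3.1,"dz":0.8,"wx":0,"wy":0,"wz":0},{"dx":4.85,"dy":-3.1,"dz":1,"wx":0,"wy":0,"wz":-0.3},{"dx":4.85,"dy":-3.1,"dz":1,"wx":0,"wy":0,"wz":0},{"dx":4.85,"dy":-3.1,"dz":1,"wx":0,"wy":0,"wz":0},{"dx":4.85,"dy":-3.1,"dz":1,"wx":0,"wy":0,"wz":0},{"dx":0,"dy":0,"dz":3,"wx":0,"wy":0,"wz":0},{"dx":0,"dy":0,"dz":3,"wx":0,"wy":0,"wz":0},{"dx":0,"dy":0,"dz":0,"wx":0,"wy":0,"wz":0}]' 0.82 40
python3 - <<'E'
from h import *
go(.4367,.0172,.072,99.8)
im=eyes.snapshot("side");cv2.imwrite("pics/c3.png",cv2.resize(im[170:330,280:460,::-1],None,fx=3.3,fy=3.3))
E
```

```text
t: 5.78
tcp_pos: [0.4339, 0.0171, 0.1416]
tool_rot: [0.644, 0.765, -0.002, -0.004]
force: [-0.7, 0.1, -1.1]
finger_gap: 0.819
gripper_force: 0.0
t 5.78 tcp [0.4339 0.0171 0.1416] F [-0.7  0.1 -1.1] gap 0.819 shift [-0.05  0.33  6.96] turn [-0.4 -0.2  0. ]
```

View pics/c3.png

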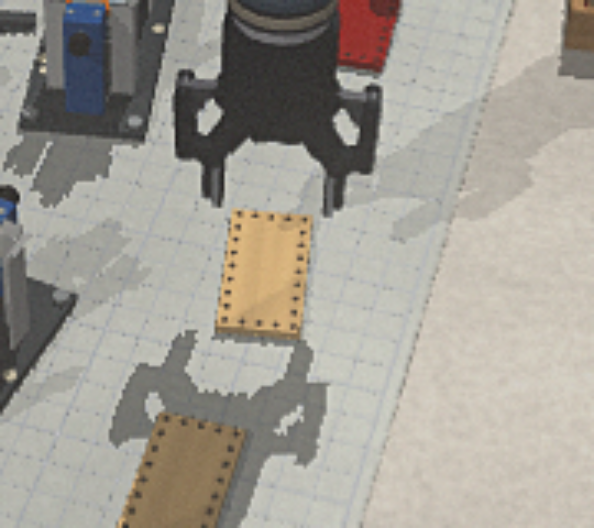

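The fingers straddle the plain board at crop (265,270). Going down.

```bash

python3 -m inch '[{"dx":0,"dy":0.3,"dz":2.5,"wx":0,"wy":0,"wz":0},{"dx":0,"dy":0,"dz":2.5,"wx":0,"wy":0,"wz":0},{"dx":0,"dy":0,"dz":1,"wx":0,"wy":0,"wz":0},{"dx":0,"dy":0,"dz":0.5,"wx":0,"wy":0,"wz":0},{"dx":0,"dy":0,"dz":0,"wx":0,"wy":0,"wz":0}]' 
python3 -m inch '[{"dx":0,"dy":0,"dz":0.3,"wx":0,"wy":0,"wz":0},{"dx":0,"dy":0,"dz":0,"wx":0,"wy":0,"wz":0}]'
python3 -m inch '[{"dx":0,"dy":0,"dz":0.2,"wx":0,"wy":0,"wz":0},{"dx":0,"dy":0,"dz":0,"wx":0,"wy":0,"wz":0}]' | grep -E "tcp|force:"
```

```text
t: 6.45
tcp_pos: [0.4394, 0.017, 0.0793]
tool_rot: [0.644, 0.765, 0.0, 0.0]
force: [0.1, 0.1, 0.3]
finger_gap: 0.818
gripper_force: 0.0
t: 6.7
tcp_pos: [0.4394, 0.017, 0.0762]
tool_rot: [0.644, 0.765, 0.0, 0.0]
force: [0.3, -0.2, 0.8]
finger_gap: 0.821
gripper_force: 0.0
tcp_pos: [0.4393, 0.017, 0.0739]
force: [0.1, -0.6, -0.3]
gripper_force: 0.0
```

```bash

for i in 1; do python3 -m inch '[{"dx":0,"dy":-0.15,"dz":0.25,"wx":0,"wy":0,"wz":0},{"dx":0,"dy":0,"dz":0,"wx":0,"wy":0,"wz":0}]' | grep -E "tcp|^force:"
python3 -m inch '[{"dx":0,"dy":0,"dz":0.25,"wx":0,"wy":0,"wz":0},{"dx":0,"dy":0,"dz":0,"wx":0,"wy":0,"wz":0}]' | grep -E "tcp|^force:"; done
```

```text
tcp_pos: [0.4375, 0.0168, 0.0712]
force: [-0.1, 0.3, -0.5]
tcp_pos: [0.4377, 0.0168, 0.0687]
force: [1.0, 0.0, -0.3]
```

```bash

python3 -m inch '[{"dx":0,"dy":0,"dz":0,"wx":0,"wy":0,"wz":0},{"dx":0,"dy":0,"dz":0,"wx":0,"wy":0,"wz":0},{"dx":0,"dy":0,"dz":0,"wx":0,"wy":0,"wz":0},{"dx":0,"dy":0,"dz":0,"wx":0,"wy":0,"wz":0}]' 0.5 40
python3 -m inch '[{"dx":0,"dy":0,"dz":-2,"wx":0,"wy":0,"wz":0},{"dx":0,"dy":0,"dz":-4,"wx":0,"wy":0,"wz":0},{"dx":0,"dy":0,"dz":-5,"wx":0,"wy":0,"wz":0},{"dx":0,"dy":0,"dz":-4,"wx":0,"wy":0,"wz":0},{"dx":0,"dy":0,"dz":0,"wx":0,"wy":0,"wz":0}]'
python3 -c "
from h import *
go(.6302,-.196,.22,99.4)"
```

```text
t: 7.95
tcp_pos: [0.4378, 0.0167, 0.0708]
tool_rot: [0.644, 0.765, 0.0, 0.001]
force: [-1.7, -0.4, 21.7]
finger_gap: 0.689
gripper_force: 47.5
t: 8.57
tcp_pos: [0.4391, 0.0166, 0.2215]
tool_rot: [0.644, 0.765, 0.002, 0.003]
force: [0.4, 0.1, -0.3]
finger_gap: 0.688
gripper_force: 44.9
t 8.57 tcp [0.4391 0.0166 0.2215] F [ 0.4  0.1 -0.3] gap 0.688 shift [-24.21  15.19   0.32] turn [0.4 0.2 0.5]
```

Gripped (gap 0.689, about 58.6 mm; tips flush with the board's underside, so underside = TCP−0.068). Carrying it over magazine R.

```bash

python3 -m inch '[{"dx":-4.04,"dy":2.54,"dz":0,"wx":0,"wy":0,"wz":0},{"dx":-4.04,"dy":2.53,"dz":0,"wx":0,"wy":0,"wz":0.4},{"dx":-4.04,"dy":2.53,"dz":0,"wx":0,"wy":0,"wz":0},{"dx":-4.04,"dy":2.53,"dz":0,"wx":0,"wy":0,"wz":0},{"dx":-4.04,"dy":2.53,"dz":0,"wx":0,"wy":0,"wz":0},{"dx":-4.04,"dy":2.53,"dz":0,"wx":0,"wy":0,"wz":0},{"dx":0,"dy":0,"dz":2,"wx":0,"wy":0,"wz":0},{"dx":0,"dy":0,"dz":1,"wx":0,"wy":0,"wz":0},{"dx":0,"dy":0,"dz":0,"wx":0,"wy":0,"wz":0}]'
python3 - <<'E'
from h import *
go(.6302,-.196,.175,99.4)
s=eyes.snapshot("side")[:,:,::-1];t=eyes.snapshot("top")[:,:,::-1]
cv2.imwrite("pics/s4.png",s);cv2.imwrite("pics/t4.png",t)
a=cv2.resize(s[90:240,250:380],(520,600));b=cv2.resize(t[170:250,390:490],(280,224))
o=np.zeros((600,800,3),np.uint8);o[:,:520]=a;o[:224,520:]=b;cv2.imwrite("pics/c4.png",o)
E
```

```text
t: 9.7
tcp_pos: [0.6264, -0.1959, 0.1866]
tool_rot: [0.646, 0.763, -0.001, -0.003]
force: [0.8, -0.0, -0.6]
finger_gap: 0.685
gripper_force: 44.9
t 9.7 tcp [ 0.6264 -0.1959  0.1866] F [ 0.8 -0.  -0.6] gap 0.685 shift [-0.07  0.38  1.16] turn [-0.2 -0.2  0.1]
```

View pics/c4.png

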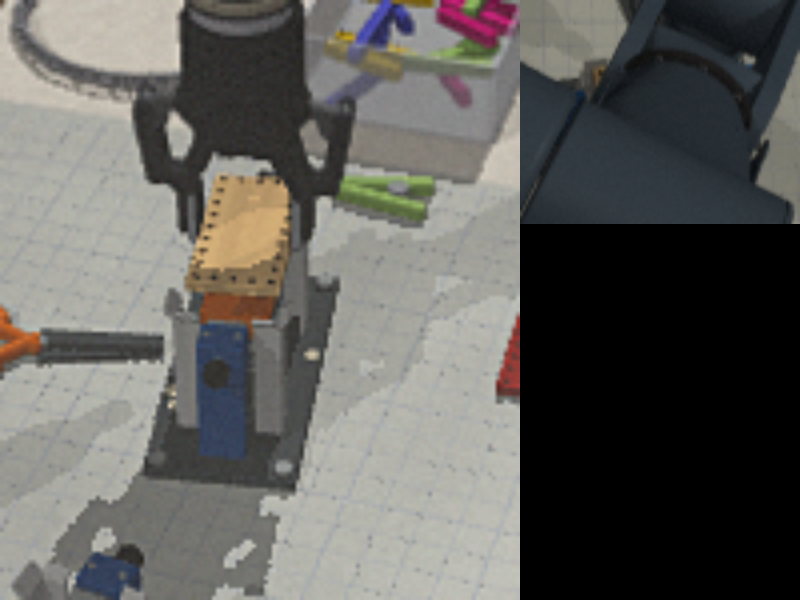

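The side view shows the board held over magazine R, roughly lined up. The arm hides it from the top camera, so I'll fit the board's silhouette in the side view.

```bash
cat >> h.py <<'E'
from scipy.optimize import minimize
def fitbox(n,im,lo,hi,x0,zlo,zhi,a=.060,b=.120,roi=40,U=8):
    "fit x,y,yaw of a box between heights zlo,zhi to a colour mask (IoU at U x)"
    hsv=cv2.cvtColor(im,cv2.COLOR_RGB2HSV);m=cv2.inRange(hsv,lo,hi)
    c=proj(n,[[x0[0],x0[1],zhi]])[0].astype(int)-roi
    w=m[c[1]:c[1]+2*roi,c[0]:c[0]+2*roi]
    w=cv2.morphologyEx(w,cv2.MORPH_CLOSE,np.ones((3,3)))
    W=cv2.resize(w,None,fx=U,fy=U,interpolation=cv2.INTER_LINEAR)>127
    def cost(p):
        x,y,th=p[0]/1000,p[1]/1000,np.radians(p[2]);P=[]
        for z in(zlo,zhi):
            for sx,sy in((1,1),(1,-1),(-1,-1),(-1,1)):
                u,v=sx*a/2,sy*b/2;P.append([x+u*np.cos(th)-v*np.sin(th),y+u*np.sin(th)+v*np.cos(th),z])
        h=cv2.convexHull((((proj(n,P)-c+.5)*U-.5)).astype(np.float32)).round().astype(np.int32)
        M=np.zeros(W.shape,np.uint8);cv2.fillConvexPoly(M,h,1);M=M>0
        return 1-(M&W).sum()/(M|W).sum()
    s0=np.array([x0[0]*1000,x0[1]*1000,x0[2]])
    r=minimize(cost,s0,method="Nelder-Mead",options=dict(initial_simplex=s0+np.array([[0,0,0],[4,0,0],[0,4,0],[0,0,4]]),xatol=.05,fatol=1e-4))
    return r.x.round(2),round(1-r.fun,3)
OR=((5,190,120),(16,255,255));BR=((8,45,80),(26,170,255))
E
python3 -m inch '[{"dx":0,"dy":0,"dz":0,"wx":0,"wy":0,"wz":0},{"dx":0,"dy":0,"dz":0,"wx":0,"wy":0,"wz":0}]' >/dev/null
python3 - <<'E'
from h import *
go(.6302,-.196,.175,99.4)
i=eyes.snapshot("side")
z=sense()["tcp_pos"][2]
print("board",fitbox("side",i,*BR,(.63,-.196,9.4),z-.068,z-.060))
j=cv2.imread("pics/s1.png")[:,:,::-1].copy()
print("plate",fitbox("side",j,*OR,(.63,-.196,9.4),.081,.082,.046,.100))
j=cv2.imread("pics/top0.png")[:,:,::-1].copy()
print("plate top",fitbox("top",j,*OR,(.63,-.196,9.4),.081,.082,.046,.100))
E
```

```text
t 10.05 tcp [ 0.6281 -0.1968  0.1898] F [ 0.3 -1.4 -0.5] gap 0.686 shift [0.05 0.22 1.48] turn [0.1 0.  0.1]
board (array([ 628.99, -190.51,   10.21]), np.float64(0.739))
plate (array([ 631.54, -199.83,    9.33]), np.float64(0.819))
plate top (array([ 629.16, -195.2 ,    9.74]), np.float64(0.913))
```

```bash
python3 - <<'E'
s=open('h.py').read()
s=s.replace("    W=cv2.resize(w","    k,L,S,_=cv2.connectedComponentsWithStats(w);w=((L==1+S[1:,4].argmax())*255).astype(np.uint8)\n    cv2.imwrite('pics/mask.png',np.hstack([cv2.resize(w,None,fx=5,fy=5),cv2.cvtColor(cv2.resize(im[c[1]:c[1]+2*roi,c[0]:c[0]+2*roi],None,fx=5,fy=5),cv2.COLOR_RGB2GRAY)]))\n    W=cv2.resize(w")
open('h.py','w').write(s)
from h import *
j=cv2.imread("pics/top0.png")[:,:,::-1].copy()
print("foot top",fitbox("top",j,(0,0,0),(180,255,75),(.63,-.196,9.4),.003,.011,.1,.22,roi=60))
i=eyes.snapshot("side")
z=sense()["tcp_pos"][2];go(.6302,-.196,.175,99.4)
print("board",fitbox("side",i,*BR,(.63,-.196,9.4),z-.068,z-.060))
E
```

```text
foot top (array([ 629.28, -195.21,    9.45]), np.float64(0.653))
t 10.15 tcp [ 0.6281 -0.1969  0.1895] F [-0.6  0.4 -0.6] gap 0.686 shift [0.06 0.23 1.45] turn [0.  0.  0.1]
board (array([ 629.21, -190.21,   10.29]), np.float64(0.774))
```

View pics/mask.png

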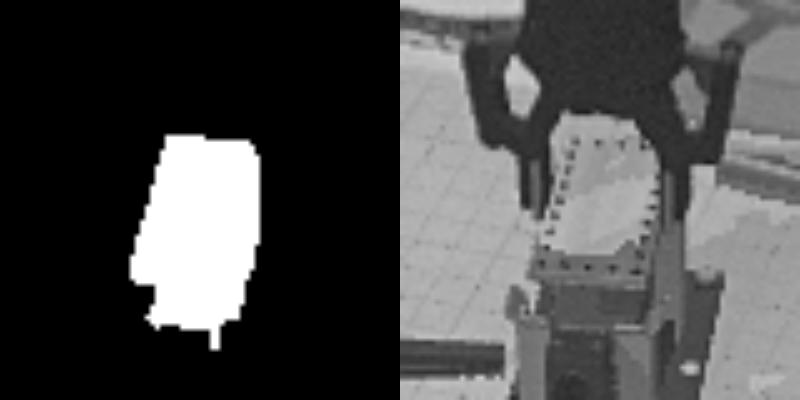

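```bash
python3 - <<'E'
from h import *
i=eyes.snapshot("side");cv2.imwrite("pics/s5.png",i[:,:,::-1])
z=sense()["tcp_pos"][2]
hsv=cv2.cvtColor(i,cv2.COLOR_RGB2HSV)
c=proj("side",[[.63,-.196,z-.06]])[0].astype(int);print(c)
print([tuple(map(int,hsv[r,c[0]])) for r in range(c[1]-8,c[1]+34,2)])
for S in(115,130,145):
    print(S,fitbox("side",i,(8,30,70),(28,S,255),(.63,-.196,9.4),z-.068,z-.060))
E
```

```text
[310 145]
[(17, 106, 174), (17, 104, 176), (19, 106, 173), (18, 111, 203), (18, 110, 208), (19, 110, 207), (18, 111, 206), (18, 109, 208), (18, 107, 189), (18, 107, 207), (18, 95, 129), (19, 98, 127), (18, 98, 133), (9, 156, 103), (12, 154, 98), (9, 136, 103), (10, 171, 131), (109, 44, 111), (110, 91, 90), (109, 121, 84), (111, 96, 85)]
115 (array([ 630.64, -196.75,   10.55]), np.float64(0.907))
130 (array([ 630.42, -196.22,   10.24]), np.float64(0.898))
145 (array([ 629.95, -196.07,    9.88]), np.float64(0.869))
```

View pics/mask.png

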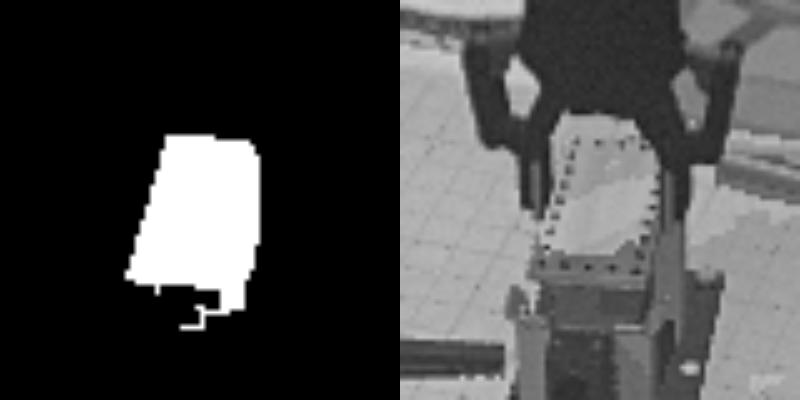

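Board in the side view is at (0.6305, −0.1965); the plate in the same view is at (0.631, −0.1955). That is lined up within 1 mm, so I'll lower it gently.

```bash

python3 -m inch '[{"dx":0.05,"dy":0.05,"dz":0.6,"wx":0,"wy":0,"wz":0},{"dx":0,"dy":0,"dz":0.5,"wx":0,"wy":0,"wz":0},{"dx":0,"dy":0,"dz":0.3,"wx":0,"wy":0,"wz":0},{"dx":0,"dy":0,"dz":0,"wx":0,"wy":0,"wz":0}]' | grep -E "tcp|^force:"
python3 -m inch '[{"dx":0,"dy":0,"dz":0.3,"wx":0,"wy":0,"wz":0},{"dx":0,"dy":0,"dz":0.2,"wx":0,"wy":0,"wz":0},{"dx":0,"dy":0,"dz":0,"wx":0,"wy":0,"wz":0}]' | grep -E "tcp|^force:"
python3 -m inch '[{"dx":0,"dy":0,"dz":0.3,"wx":0,"wy":0,"wz":0},{"dx":0,"dy":0,"dz":0.2,"wx":0,"wy":0,"wz":0},{"dx":0,"dy":0,"dz":0,"wx":0,"wy":0,"wz":0}]' | grep -E "tcp|^force:|torque|gap"
```

```text
tcp_pos: [0.6281, -0.1963, 0.1743]
force: [-0.3, -0.6, -1.3]
tcp_pos: [0.6282, -0.1964, 0.1697]
force: [0.0, -0.8, -0.7]
tcp_pos: [0.6286, -0.1964, 0.1648]
force: [1.2, 0.4, -0.9]
finger_gap: 0.692
```

```bash

python3 -m inch '[{"dx":0,"dy":0,"dz":0.15,"wx":0,"wy":0,"wz":0},{"dx":0,"dy":0,"dz":0,"wx":0,"wy":0,"wz":0}]' | grep -E "tcp|^force:"
python3 -m inch '[{"dx":0,"dy":0,"dz":0,"wx":0,"wy":0,"wz":0},{"dx":0,"dy":0,"dz":0,"wx":0,"wy":0,"wz":0},{"dx":0,"dy":0,"dz":-1,"wx":0,"wy":0,"wz":0},{"dx":0,"dy":0,"dz":-3,"wx":0,"wy":0,"wz":0},{"dx":0,"dy":0,"dz":0,"wx":0,"wy":0,"wz":0}]' 0.9 | grep -E "tcp|^force:|gap"
python3 -m inch '[{"dx":0,"dy":0,"dz":0,"wx":0,"wy":0,"wz":0},{"dx":0,"dy":0,"dz":0,"wx":0,"wy":0,"wz":0},{"dx":0,"dy":0,"dz":0,"wx":0,"wy":0,"wz":0},{"dx":0,"dy":0,"dz":0,"wx":0,"wy":0,"wz":0}]' 0 | grep -E "tcp|^force:|gap"
python3 - <<'E'
from h import *
i=eyes.snapshot("side");cv2.imwrite("pics/s6.png",i[:,:,::-1])
cv2.imwrite("pics/c6.png",cv2.resize(i[100:240,250:380,::-1],None,fx=4,fy=4))
print(fitbox("side",i,(8,30,70),(28,115,255),(.63,-.196,9.4),.095,.103))
E
```

```text
tcp_pos: [0.6286, -0.1966, 0.1636]
force: [1.7, -0.6, -0.2]
tcp_pos: [0.6299, -0.1971, 0.2065]
force: [0.3, -0.3, -0.1]
finger_gap: 0.904
tcp_pos: [0.6281, -0.1963, 0.2028]
force: [-0.7, -0.7, -0.1]
finger_gap: 0.04
(array([ 630.6 , -197.52,    9.78]), np.float64(0.851))
```

View pics/c6.png

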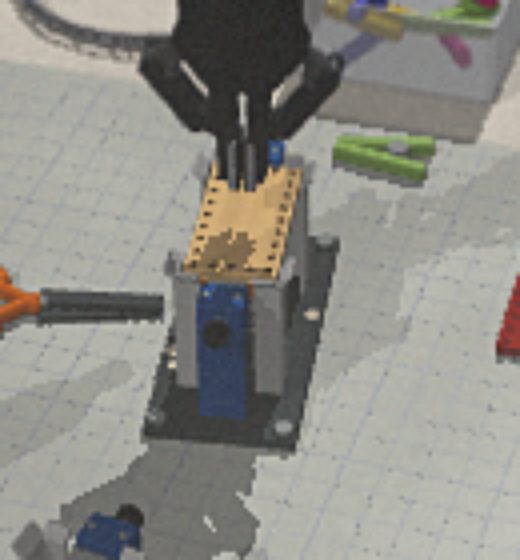

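The board rests on the bevels between the corner angles, crop (245,225). Pressing it with shut fingers.

```bash

python3 -m inch '[{"dx":0,"dy":0,"dz":1.4,"wx":0,"wy":0,"wz":0},{"dx":0,"dy":0,"dz":0.8,"wx":0,"wy":0,"wz":0},{"dx":0,"dy":0,"dz":0.5,"wx":0,"wy":0,"wz":0},{"dx":0,"dy":0,"dz":0.5,"wx":0,"wy":0,"wz":0},{"dx":0,"dy":0,"dz":0.5,"wx":0,"wy":0,"wz":0},{"dx":0,"dy":0,"dz":0.5,"wx":0,"wy":0,"wz":0},{"dx":0,"dy":0,"dz":0.5,"wx":0,"wy":0,"wz":0},{"dx":0,"dy":0,"dz":0.5,"wx":0,"wy":0,"wz":0},{"dx":0,"dy":0,"dz":0.1,"wx":0,"wy":0,"wz":0},{"dx":0,"dy":0,"dz":0,"wx":0,"wy":0,"wz":0}]' | grep -E "tcp|^force:|gap"
```

```text
tcp_pos: [0.6287, -0.1967, 0.1506]
force: [0.5, -1.1, 4.1]
finger_gap: -0.001
```

```bash

python3 -m inch '[{"dx":0,"dy":0,"dz":-0.5,"wx":0,"wy":0,"wz":0},{"dx":0,"dy":0,"dz":-0.8,"wx":0,"wy":0,"wz":0},{"dx":0,"dy":0,"dz":-2.5,"wx":0,"wy":0,"wz":0},{"dx":0,"dy":0,"dz":-3.5,"wx":0,"wy":0,"wz":0},{"dx":0,"dy":0,"dz":-2,"wx":0,"wy":0,"wz":0},{"dx":0,"dy":0,"dz":0,"wx":0,"wy":0,"wz":0}]' | grep -E "tcp|^force:|gap"
python3 - <<'E'
from h import *
i=eyes.snapshot("side");cv2.imwrite("pics/s7.png",i[:,:,::-1])
for zt in (.083,.103,.095):print(zt,fitbox("side",i,(8,30,70),(28,115,255),(.63,-.196,9.4),zt-.008,zt))
j=cv2.imread("pics/side0.png")[:,:,::-1].copy()
print(fitbox("side",j,(8,30,70),(28,115,255),(.4385,.2272,.7),.003,.011))
j=cv2.imread("pics/top0.png")[:,:,::-1].copy()
print(fitbox("top",j,(8,30,70),(28,115,255),(.4385,.2272,.7),.003,.011))
go(.4385,.2272,.15,90.7)
o=i[110:240,250:380,::-1];cv2.imwrite("pics/c7.png",cv2.resize(o,None,fx=4,fy=4))
E
```

```text
tcp_pos: [0.6284, -0.1963, 0.2449]
force: [-0.8, 0.2, -0.7]
finger_gap: 0.001
0.083 (array([ 632.25, -200.04,    9.77]), np.float64(0.742))
0.103 (array([ 626.68, -192.98,   10.24]), np.float64(0.719))
0.095 (array([ 628.18, -193.12,    9.45]), np.float64(0.727))
(array([439.64, 226.07,   1.06]), np.float64(0.977))
(array([438.1 , 226.63,   1.75]), np.float64(0.131))
t 14.93 tcp [ 0.6277 -0.196   0.2434] F [-0.4  0.2 -0.3] gap -0.002 shift [ 44.85 -11.71   9.37] turn [-0.  -0.   8.7]
```

```bash

python3 -m inch '[{"dx":5.6,"dy":-1.46,"dz":0,"wx":0,"wy":0,"wz":0},{"dx":5.6,"dy":-1.46,"dz":0,"wx":0,"wy":0,"wz":0},{"dx":5.6,"dy":-1.46,"dz":0,"wx":0,"wy":0,"wz":0},{"dx":5.6,"dy":-1.46,"dz":0,"wx":0,"wy":0,"wz":0},{"dx":5.6,"dy":-1.46,"dz":0,"wx":0,"wy":0,"wz":0},{"dx":5.6,"dy":-1.46,"dz":0,"wx":0,"wy":0,"wz":0},{"dx":5.6,"dy":-1.46,"dz":0,"wx":0,"wy":0,"wz":0},{"dx":5.6,"dy":-1.46,"dz":0,"wx":0,"wy":0,"wz":4},{"dx":0,"dy":0,"dz":4.5,"wx":0,"wy":0,"wz":4.4},{"dx":0,"dy":0,"dz":4,"wx":0,"wy":0,"wz":0}]' 0.82 
python3 -m inch '[{"dx":0,"dy":0,"dz":0,"wx":0,"wy":0,"wz":0},{"dx":0,"dy":0,"dz":0,"wx":0,"wy":0,"wz":0},{"dx":0,"dy":0,"dz":0,"wx":0,"wy":0,"wz":0}]' >/dev/null
python3 -c "
from h import *
go(.4386,.2268,.0705,91)"
```

```text
t: 16.18
tcp_pos: [0.4379, 0.2272, 0.1566]
tool_rot: [0.7, 0.714, -0.001, -0.001]
force: [0.4, -0.3, -0.1]
finger_gap: 0.819
gripper_force: 0.0
t 16.55 tcp [0.4404 0.2263 0.1597] F [0.4 0.4 0. ] gap 0.821 shift [ 0.04 -0.2   8.92] turn [ 0.1 -0.   0. ]
```

```bash

python3 -m inch '[{"dx":0.04,"dy":-0.15,"dz":2.5,"wx":0,"wy":0,"wz":0},{"dx":0,"dy":0,"dz":2.5,"wx":0,"wy":0,"wz":0},{"dx":0,"dy":0,"dz":2,"wx":0,"wy":0,"wz":0},{"dx":0,"dy":0,"dz":1.1,"wx":0,"wy":0,"wz":0},{"dx":0,"dy":0,"dz":0.7,"wx":0,"wy":0,"wz":0},{"dx":0,"dy":0,"dz":0,"wx":0,"wy":0,"wz":0},{"dx":0,"dy":0,"dz":0,"wx":0,"wy":0,"wz":0}]' | grep -E "tcp|^force:|gap"
python3 -m inch '[{"dx":0,"dy":0,"dz":0,"wx":0,"wy":0,"wz":0},{"dx":0,"dy":0,"dz":0,"wx":0,"wy":0,"wz":0},{"dx":0,"dy":0,"dz":0,"wx":0,"wy":0,"wz":0},{"dx":0,"dy":0,"dz":0,"wx":0,"wy":0,"wz":0}]' 0.5 40
python3 -m inch '[{"dx":0,"dy":0,"dz":-2,"wx":0,"wy":0,"wz":0},{"dx":0,"dy":0,"dz":-4,"wx":0,"wy":0,"wz":0},{"dx":0,"dy":0,"dz":-5,"wx":0,"wy":0,"wz":0},{"dx":0,"dy":0,"dz":-5,"wx":0,"wy":0,"wz":0},{"dx":0,"dy":0,"dz":0,"wx":0,"wy":0,"wz":0},{"dx":0,"dy":0,"dz":0,"wx":0,"wy":0,"wz":0}]' | grep -E "tcp|^force:|gap"
python3 -c "
from h import *
go(.6284,-.1965,.22,99.4)"
```

```text
tcp_pos: [0.4384, 0.2268, 0.071]
force: [0.4, 0.5, 0.2]
finger_gap: 0.825
t: 17.92
tcp_pos: [0.4384, 0.2268, 0.0713]
tool_rot: [0.701, 0.714, 0.001, 0.0]
force: [-0.2, 0.3, 6.1]
finger_gap: 0.687
gripper_force: 42.5
tcp_pos: [0.4374, 0.2266, 0.2302]
force: [-0.5, -0.9, -1.2]
finger_gap: 0.689
t 18.68 tcp [0.4374 0.2266 0.2302] F [-0.5 -0.9 -1.2] gap 0.689 shift [-42.65  18.32   1.01] turn [-0.   0.  -8.4]
```

```bash

python3 -m inch '[{"dx":-5.33,"dy":2.29,"dz":0,"wx":0,"wy":0,"wz":0},{"dx":-5.33,"dy":2.29,"dz":0,"wx":0,"wy":0,"wz":0},{"dx":-5.33,"dy":2.29,"dz":0,"wx":0,"wy":0,"wz":0},{"dx":-5.33,"dy":2.29,"dz":0,"wx":0,"wy":0,"wz":0},{"dx":-5.33,"dy":2.29,"dz":0,"wx":0,"wy":0,"wz":0},{"dx":-5.33,"dy":2.29,"dz":0,"wx":0,"wy":0,"wz":0},{"dx":-5.33,"dy":2.29,"dz":0,"wx":0,"wy":0,"wz":0},{"dx":-5.33,"dy":2.29,"dz":0,"wx":0,"wy":0,"wz":-4.2},{"dx":0,"dy":0,"dz":2,"wx":0,"wy":0,"wz":-4.2},{"dx":0,"dy":0,"dz":2,"wx":0,"wy":0,"wz":0}]' >/dev/null
python3 -m inch '[{"dx":0,"dy":0,"dz":0,"wx":0,"wy":0,"wz":0},{"dx":0,"dy":0,"dz":0,"wx":0,"wy":0,"wz":0},{"dx":0,"dy":0,"dz":0,"wx":0,"wy":0,"wz":0}]' >/dev/null
python3 - <<'E'
from h import *
go(.6284,-.1965,.175,99.4)
i=eyes.snapshot("side");cv2.imwrite("pics/s8.png",i[:,:,::-1])
z=sense()["tcp_pos"][2]
for S in (112,115,130): print(fitbox("side",i,(8,30,70),(28,S,255),(.63,-.196,9.4),z-.068,z-.060))
E
```

```text
t 20.3 tcp [ 0.6294 -0.1962  0.191 ] F [ 1.3 -0.4  0.1] gap 0.689 shift [-0.01 -0.1   1.6 ] turn [0.1 0.  0.1]
(array([ 622.7 , -169.54,   17.95]), np.float64(0.758))
(array([ 622.89, -167.85,   17.68]), np.float64(0.756))
(array([ 623.48, -169.68,   17.69]), np.float64(0.755))
```

The board already in the magazine spoils this mask. The grip sat within 1 mm of the measured board centre, so I'll use the same TCP point that fitted the first board, watching the force.

```bash

python3 -m inch '[{"dx":0,"dy":-0.08,"dz":0.7,"wx":0,"wy":0,"wz":0},{"dx":0,"dy":0,"dz":0.6,"wx":0,"wy":0,"wz":0},{"dx":0,"dy":0,"dz":0.3,"wx":0,"wy":0,"wz":0},{"dx":0,"dy":0,"dz":0,"wx":0,"wy":0,"wz":0}]' | grep -E "tcp|^force:"
python3 -m inch '[{"dx":0,"dy":0,"dz":0.3,"wx":0,"wy":0,"wz":0},{"dx":0,"dy":0,"dz":0.2,"wx":0,"wy":0,"wz":0},{"dx":0,"dy":0,"dz":0,"wx":0,"wy":0,"wz":0}]' | grep -E "tcp|^force:"
python3 -m inch '[{"dx":0,"dy":0,"dz":0.3,"wx":0,"wy":0,"wz":0},{"dx":0,"dy":0,"dz":0.2,"wx":0,"wy":0,"wz":0},{"dx":0,"dy":0,"dz":0,"wx":0,"wy":0,"wz":0}]' | grep -E "tcp|^force:|gap"
```

```text
tcp_pos: [0.628, -0.1963, 0.1739]
force: [-0.1, -0.9, -0.5]
tcp_pos: [0.6281, -0.1963, 0.1692]
force: [-0.6, 0.8, -1.1]
tcp_pos: [0.6285, -0.1965, 0.1644]
force: [1.5, 0.7, -0.3]
finger_gap: 0.689
```

Same as the first board. Release it, retract, shut the fingers and press.

```bash

python3 -m inch '[{"dx":0,"dy":0,"dz":0.12,"wx":0,"wy":0,"wz":0},{"dx":0,"dy":0,"dz":0,"wx":0,"wy":0,"wz":0}]' | grep -E "tcp|^force:"
python3 -m inch '[{"dx":0,"dy":0,"dz":0,"wx":0,"wy":0,"wz":0},{"dx":0,"dy":0,"dz":0,"wx":0,"wy":0,"wz":0},{"dx":0,"dy":0,"dz":-1,"wx":0,"wy":0,"wz":0},{"dx":0,"dy":0,"dz":-3,"wx":0,"wy":0,"wz":0},{"dx":0,"dy":0,"dz":0,"wx":0,"wy":0,"wz":0}]' 0.9 | grep -E "tcp|^force:|gap"
python3 -m inch '[{"dx":0,"dy":0,"dz":0,"wx":0,"wy":0,"wz":0},{"dx":0,"dy":0,"dz":0,"wx":0,"wy":0,"wz":0},{"dx":0,"dy":0,"dz":0,"wx":0,"wy":0,"wz":0},{"dx":0,"dy":0,"dz":0,"wx":0,"wy":0,"wz":0}]' 0 | grep -E "tcp|^force:|gap"
python3 - <<'E'
from h import *
i=eyes.snapshot("side");cv2.imwrite("pics/s9.png",i[:,:,::-1])
print(fitbox("side",i,(8,30,70),(28,115,255),(.63,-.196,9.4),.095,.103))
print(np.abs(i.astype(int)-cv2.imread("pics/s6.png")[:,:,::-1])[130:175,295:330].mean())
E
```

```text
tcp_pos: [0.6285, -0.1964, 0.1636]
force: [0.8, 0.9, 1.2]
tcp_pos: [0.6297, -0.1972, 0.2063]
force: [0.1, -0.6, 0.1]
finger_gap: 0.897
tcp_pos: [0.628, -0.1963, 0.2026]
force: [0.3, 0.5, -0.5]
finger_gap: 0.04
(array([ 629.69, -197.72,    9.9 ]), np.float64(0.839))
5.20973544973545
```

```bash

python3 -m inch '[{"dx":0,"dy":0,"dz":1.4,"wx":0,"wy":0,"wz":0},{"dx":0,"dy":0,"dz":0.8,"wx":0,"wy":0,"wz":0},{"dx":0,"dy":0,"dz":0.5,"wx":0,"wy":0,"wz":0},{"dx":0,"dy":0,"dz":0.5,"wx":0,"wy":0,"wz":0},{"dx":0,"dy":0,"dz":0.5,"wx":0,"wy":0,"wz":0},{"dx":0,"dy":0,"dz":0.5,"wx":0,"wy":0,"wz":0},{"dx":0,"dy":0,"dz":0.5,"wx":0,"wy":0,"wz":0},{"dx":0,"dy":0,"dz":0.5,"wx":0,"wy":0,"wz":0},{"dx":0,"dy":0,"dz":0.15,"wx":0,"wy":0,"wz":0},{"dx":0,"dy":0,"dz":0,"wx":0,"wy":0,"wz":0}]' | grep -E "tcp|^force:|gap"
python3 -m inch '[{"dx":0,"dy":0,"dz":-0.5,"wx":0,"wy":0,"wz":0},{"dx":0,"dy":0,"dz":-0.8,"wx":0,"wy":0,"wz":0},{"dx":0,"dy":0,"dz":-2.5,"wx":0,"wy":0,"wz":0},{"dx":0,"dy":0,"dz":-5,"wx":0,"wy":0,"wz":0},{"dx":0,"dy":0,"dz":-5,"wx":0,"wy":0,"wz":0},{"dx":0,"dy":0,"dz":-5,"wx":0,"wy":0,"wz":0},{"dx":0,"dy":0,"dz":0,"wx":0,"wy":0,"wz":0}]' | grep -E "tcp|^force:|gap"
python3 - <<'E'
from h import *
i=eyes.snapshot("side")[:,:,::-1];cv2.imwrite("pics/s10.png",i)
a=cv2.imread("pics/s7.png")
o=np.hstack([cv2.resize(x[110:240,260:360],(400,520),interpolation=cv2.INTER_CUBIC) for x in(a,i)]);cv2.imwrite("pics/c10.png",o)
E
```

```text
tcp_pos: [0.6291, -0.1969, 0.1503]
force: [0.7, -0.6, 4.7]
finger_gap: 0.001
tcp_pos: [0.6294, -0.1968, 0.3427]
force: [-0.6, -0.3, -0.5]
finger_gap: 0.004
```

View pics/c10.png

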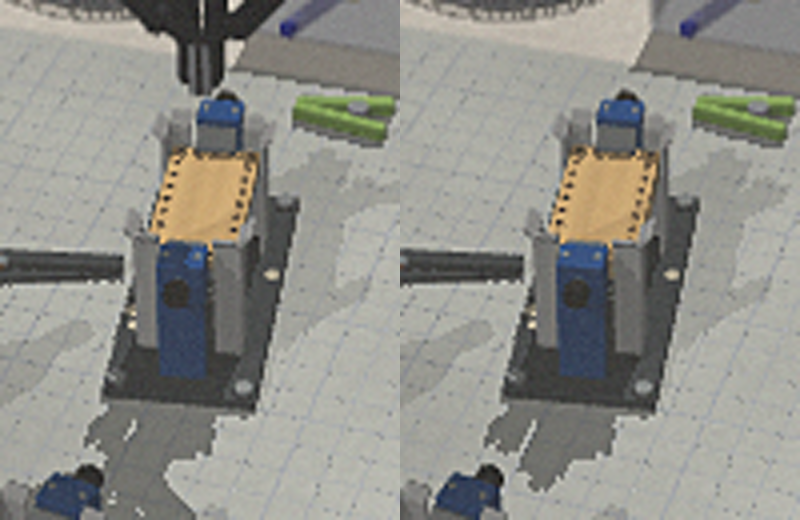

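The last crop shows the board top at the same height after each press, (205,195) left and (605,195) right. It lies below the housings with the far bolt over its end, so both boards are held. Handing in.

```bash
python3 -c "
from h import *
print(workorder.sign_off())"
```

```text
the job is handed in; nothing more can be done
None
```

I handed the job in with both plain bases loaded one on the other in the sound magazine, the one on the robot's right. Its follower had sprung right back in the empty test. The last camera view shows the top base held below its catches, but the sign-off returned no verdict.

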